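Blow off a tool holder: shut the cover, hold the air slide at its mark

TASK

Blow the dust off the tool holder that sits in the blow-off booth: slide the booth's clear cover fully shut over the chamber, and only then pull the spring-return air slide on the booth's front out until its pointer is level with the index clip on the strip beside it, without pulling it well past the clip. Keep it there: the air flows only while the slide is held out, so finish still holding it at the mark, with the cover still shut. Leave the other tools on the bench where they are.

Things in the scene. Friction and masses are not known exactly. Their poses are not given: they have to be found in the camera images.
- booth: the blow-off booth, a grey box 240 (x) x 420 (y) x 176 mm high, fixed; cover rails along y on top reach 193 mm. Origin: centre of its underside; front face at x = -120 mm (robot side), +y = its left, z up. Left half (+y): open-topped chamber holding the tool holder; right half: closed compartment over which the open cover parks.
- cover (a joint): travel of the booth's clear sliding cover in m: 0 = fully shut over the chamber, against its stop; grows up to 0.190 as it opens to the booth's -y. It takes about 3 N to slide and stays where it is left.
- cover_handle (a point): centre of the cover's handle bar: round steel bar, 12 mm diameter, about 100 mm long along the booth's x, on a post at each end, its centre 227 mm above the bench and 42 mm above the clear pane. It moves with the cover; when shut it is at x = -45, y = +104 mm in the booth's frame.
- pull (a joint): travel of the spring-return air slide in m: 0 = at rest (air off), grows up to 0.075 as it is pulled straight out of the booth's front, along the booth's -x. The spring pulls back with about 6 N at rest, rising by 150 N/m (about 12 N at 0.04 m); let go, it runs back to 0.
- grip_bar (a point): centre of the air slide's grip bar: dark round steel bar, 15 mm diameter, 100 mm long along the booth's y, 150 mm above the bench, carried by two 10 mm guide rods 80 mm apart that run back (+x) into 20 mm long bushes on the booth's front. At rest it is 66 mm in front of the booth's front face, at y = -105 mm in the booth's frame; between the rods there is free space for a finger.
- pointer (a point): tip of the thin steel pointer on the right (-y) end of the grip bar, 73 mm from the bar's centre and level with it in the booth's x; it moves with the bar, over the graduated aluminium strip that is fixed to the booth's front.
- index_clip: the index clip: dark steel block 10 x 10 x 12 mm, fixed on the outer (-y) edge of the strip, its centre 8 mm beside the pointer tip's path. Origin: centre of its underside; axes as the booth's. The slide is at its mark when pointer tip and clip centre have the same x in the booth's frame. It sits 28 to 46 mm in front of the pointer's rest position.
- holder_in: the dusty tool holder, dark steel, 155 mm tall, standing upright in the chamber's socket plate; stays there. Origin: its lower end, on the axis.
- stand_mill: bystander: tool holder with a milling cutter in a black stand 78 mm square, 176 mm tall, in front of the chamber. Origin: centre of its underside.
- stand_drill: bystander: tool holder with a drill in a black stand 78 mm square, 204 mm tall, right of the booth. Origin: centre of its underside.
- stand_bore: bystander: thick boring holder in a black stand 78 mm square, 198 mm tall, left of the booth. Origin: centre of its underside.
- collet_nut: bystander: dark steel collet nut, 40 mm diameter, 20 mm high, on the bench in front of the booth. Origin: centre of its underside.
- collet: bystander: bright steel collet, 25 mm diameter, 31 mm high, on the bench in front of the booth. Origin: centre of its underside.
- hook_spanner: bystander: hook spanner lying on the bench in front of the booth, 190 mm long, 8 mm thick. Origin: middle of its handle.
- key: bystander: screwdriver lying on the bench to the right of the booth's front.
- insert_tray: bystander: open grey tray 120 x 90 x 35 mm with brass-coloured inserts, left of the booth's front. Origin: centre of its underside.

How it is judged:
By the outcome, as a careful person would: the job done as asked, in the order asked, and still so for the second after the job is handed in, while the arm keeps its last pose, push and grip.
It also fails if it takes over 45 s, if anything falls off the work surface, if the arm or the gripper's body presses on something with over 40 N, if the wrist force passes 120 N, or if a joint passes its speed limit or range.

ROBOT

A 6-joint arm with a two-finger parallel gripper is mounted at the origin on the work surface. World frame = base frame: x ahead of the robot, y to its left, z up, the work surface at z = 0. Lengths are in m, angles in rad, forces in N, time in s.
With the tool pointing down it reaches from about 0.4 to 0.825 m from the base axis. Payload 7 kg.
Tool frame: the origin (TCP) lies on the centre line of the jaws, within the pads' length; the fingertips stand 11 mm ahead of it and the grasp point (between the pads) lies 8 mm behind it; y points along the fingers, z is the direction in which the jaws open and shut, and the axes are right-handed (so a half turn about y gives the same grasp; the last joint's range is limited). The gripper opens to 85 mm and grips with 20 to 120 N. Pads are 22 mm wide; open, the fingers measure 114 mm over their backs; the gripper's body (76 mm by 85 mm) begins 54 mm behind the grasp point. The pads swing forward as they close: fully open they stand 13 mm farther back than shut.
Start: joints at [-0.982, 0.359, 0.012, 0, -1.224, -0.288], TCP at [0.2, -0.645, 0.215] pointing down, gripper open.
Joint ranges: [-3.07, 3.07], [-1.43, 2.12], [-1.02, 1.25], [-3.03, 1.67], [-3.05, -0], [-3.03, 3.03]. Speed limits (rad/s): [2.39, 2.39, 3.01, 3.14, 3.14, 3.14].

INTERFACE

Orientations are given as [roll, pitch, yaw] about the fixed x, y, z axes, in that order (R = Rz(yaw) Ry(pitch) Rx(roll)).
In Python, from rig import robot gives the robot as it stands.
- The arm moves only by the shell command python3 -m crank 'ROWS' [OPENING]. ROWS is JSON, one flat list of numbers, 4 for each row, row after row: the shift along the tool's x, y, z in mm, then the turn about the tool's y in rad. In form: [dx, dy, dz, spin, dx, dy, dz, spin, ...]. A call has 1 to 12 rows; each row is the pose to reach, as a shift and turn from the pose commanded when the call began, along the tool's axes at that moment; what a row does not reach only later rows make up. A row lasts 1/12 s, in which the tool goes at most 41.7 mm and 7.16 degrees, less where a joint would pass 70% of its speed; a pose out of reach is approached as far as the arm can. A call with a gripper value outside its range is refused whole. OPENING is the closure, from 0 (fully open) to 1 (shut), set as the call begins (- or left out, the last holds). The fingers move at their own pace and stop on an object; the grip force is fixed at half the most. Time passes only in rows, so rows that repeat a pose let the fingers close. It gives the time, the measured TCP pose, the force and the opening at its end, in the units of the state.
- robot.get_obs(): the state, without advancing time (a new reading comes with each control period).
- robot.grab_frame(name): name is "scene" or "top"; returns (picture, depth): 384x512x3 uint8, red, green, blue; 384x512 float32, m along the optical axis (not along the pixel's ray), 0 where there is no reading.
- robot.get_calibration(name): a dict with "fov_y" (degrees; the focal length in pixels is half the picture's height over the tangent of half this angle, whatever the lens; pixels are square), "cx", "cy" (the principal point, pixels), "k1" (the pictures are not rectified: a ray, as slopes to the right and down, at radius r is drawn at 1 + k1 r^2 times it, then the intrinsics apply), "origin" and "attitude" of the camera in the world. Camera axes: x right, y up, looking along -z (the intrinsics and any distortion apply to the point x, -y, -z); pixel columns grow to the right and rows downward; lengths in m; the calibration is good to about 2 mm. A picture is of the moment at which its call begins. get_calibration takes no time and is no camera call.
- robot.sign_off(): hands the job in, once; it reports no verdict.
The state is a dict: "clock": time; "joints": joint angles; "qvel": joint speeds; "tau": joint torques, N m; "tool_pos": TCP position; "tool_rot": TCP orientation; "contact_force": force on the tool from outside, world axes, zero at the start; "moment": the same for the moment, N m; "gripper_width": finger opening in m.
Only numpy, scipy, OpenCV 4.12 (cv2) and the standard library are available. Lean on these libraries where they do the work, as an engineer would, in place of code of your own. Each camera call takes 0.05 s, during which the arm holds its last target.

## Working session

There is one attempt and no reset: what is moved stays moved. The work goes in short steps, Python scripts to look and compute and a shell command to move; the robot and the scene stay as the last step left them, time stands still between calls to the robot, and variables do not carry over. Pictures are saved under pics/ and viewed, and the job is handed in when it is done.

```bash
ls; mkdir -p pics
python3 - <<'E'
from rig import robot
import cv2,numpy as np
print(robot.get_obs())
for n in("scene","top"):
    p,d=robot.grab_frame(n); print(n,robot.get_calibration(n))
    cv2.imwrite(f"pics/{n}0.png",cv2.cvtColor(p,cv2.COLOR_RGB2BGR)); np.savez(f"pics/{n}0.npz",p=p,d=d)
E
```

```text
pics
{'clock': 0.0, 'joints': array([-9.81887637e-01,  3.59404704e-01,  1.10333635e-02, -3.68367432e-04,
       -1.22410887e+00, -2.88094476e-01]), 'qvel': array([-0.00019789,  0.00035946, -0.00153421,  0.00020213,  0.00084362,
        0.00058956]), 'tau': array([ 1.73938690e-03, -5.83328247e+01,  2.93419629e+01,  6.93661675e+00,
       -5.90058655e-03,  1.26850662e-05]), 'tool_pos': array([ 0.19981362, -0.64419293,  0.21393781]), 'tool_rot': array([-1.56908345e+00,  1.46469613e-04,  3.00688882e-01]), 'contact_force': array([-0.02601521, -0.09582538,  0.75295827]), 'moment': array([-0.02381308, -0.02670327,  0.03437504]), 'gripper_width': 0.08530467148570996}
scene {'fov_y': 43.847081256174874, 'cx': 256.336761534706, 'cy': 193.37648415108643, 'k1': -0.043959650934745624, 'origin': array([0.2076673 , 0.49291974, 1.08336486]), 'attitude': array([ 0.56104656,  0.00890032, -2.4800834 ])}
top {'fov_y': 53.173872719272744, 'cx': 252.45048844913953, 'cy': 192.8403194116345, 'k1': -0.009744373550490125, 'origin': array([0.4883766 , 0.04021111, 1.16396842]), 'attitude': array([ 0.06497386, -0.01212228, -1.59564543])}
```

View pics/scene0.png

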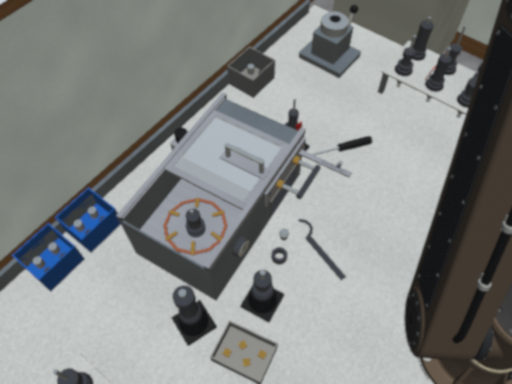

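View pics/top0.png

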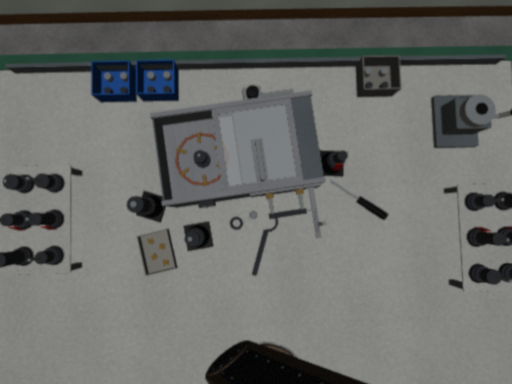

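The scene view shows the booth in the middle, with the cover parked to the right and its handle at (244,157). The grip bar is at (310,180) and the strip at (325,163). In the top view the handle is at (258,160), the bar at (288,212) and the strip at (316,213). Next I'll magnify these and measure.

```bash
cat > h.py <<'E'
import numpy as np,cv2
from scipy.spatial.transform import Rotation as Ro
from rig import robot
class Cam:
    def __init__(s,n):
        c=robot.get_calibration(n); s.f=192/np.tan(np.radians(c['fov_y']/2)); s.cx,s.cy,s.k=c['cx'],c['cy'],c['k1']
        s.o=np.array(c['origin']); s.R=Ro.from_euler('xyz',c['attitude']).as_matrix()
        s.K=np.array([[s.f,0,s.cx],[0,s.f,s.cy],[0,0,1]]); s.D=np.array([s.k,0,0,0.])
    def ray(s,uv):
        q=cv2.undistortPoints(np.array(uv,float).reshape(-1,1,2),s.K,s.D).reshape(-1,2)
        return (s.R@np.c_[q[:,0],-q[:,1],-np.ones(len(q))].T).T
    def plane(s,uv,z):
        r=s.ray(uv); return s.o+r*((z-s.o[2])/r[:,2])[:,None]
    def depth(s,uv,d): return s.o+s.ray(uv)*np.array(d).reshape(-1,1)
    def proj(s,P):
        p=(np.atleast_2d(P)-s.o)@s.R; p=np.c_[p[:,0],-p[:,1],-p[:,2]]
        return cv2.projectPoints(p.reshape(-1,1,3),np.zeros(3),np.zeros(3),s.K,s.D)[0].reshape(-1,2)
def crop(p,x0,y0,x1,y1,k,fn):
    cv2.imwrite(fn,cv2.cvtColor(cv2.resize(p[y0:y1,x0:x1],None,fx=k,fy=k,interpolation=cv2.INTER_CUBIC),cv2.COLOR_RGB2BGR))
E
python3 - <<'E'
from h import *
t=np.load('pics/top0.npz');s=np.load('pics/scene0.npz')
crop(t['p'],225,120,345,270,4,'pics/tc0.png'); crop(s['p'],200,120,360,240,5,'pics/sc0.png')
crop(t['p'],140,80,340,220,4,'pics/tb0.png')
C=Cam('top')
for uv in [(258,160),(200,230),(175,180),(270,130),(318,150),(288,212)]:
    d=t['d'][uv[1],uv[0]]; print(uv,d,C.depth([uv],[d])[0].round(3))
C=Cam('scene')
for uv in [(244,157),(350,230),(240,140),(310,180)]:
    d=s['d'][uv[1],uv[0]]; print(uv,d,C.depth([uv],[d])[0].round(3))
E
```

```text
(258, 160) 0.9387557 [0.629 0.012 0.233]
(200, 230) 1.0844494 [0.457 0.176 0.073]
(175, 180) 1.0880564 [0.6   0.244 0.078]
(270, 130) 0.99190754 [ 0.713 -0.023  0.185]
(318, 150) 0.9982716 [ 0.66  -0.147  0.177]
(288, 212) 1.008901 [ 0.501 -0.066  0.155]
(244, 157) 1.1097506 [ 0.643 -0.007  0.189]
(350, 230) 1.2152412 [ 0.375 -0.096  0.003]
(240, 140) 1.1392317 [ 0.683 -0.042  0.187]
(310, 180) 1.1098392 [ 0.495 -0.066  0.159]
```

View pics/tc0.png

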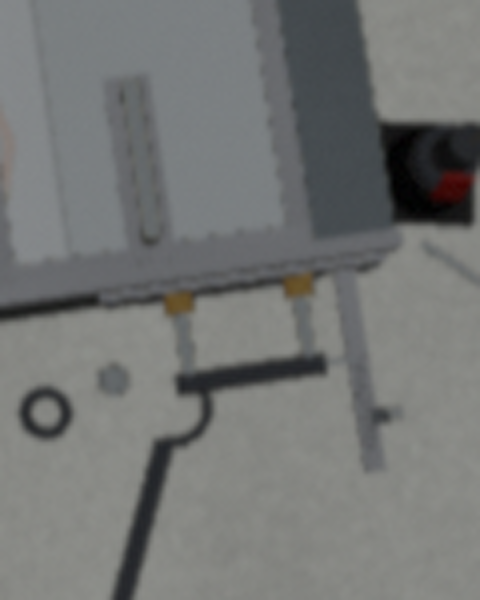

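View pics/sc0.png

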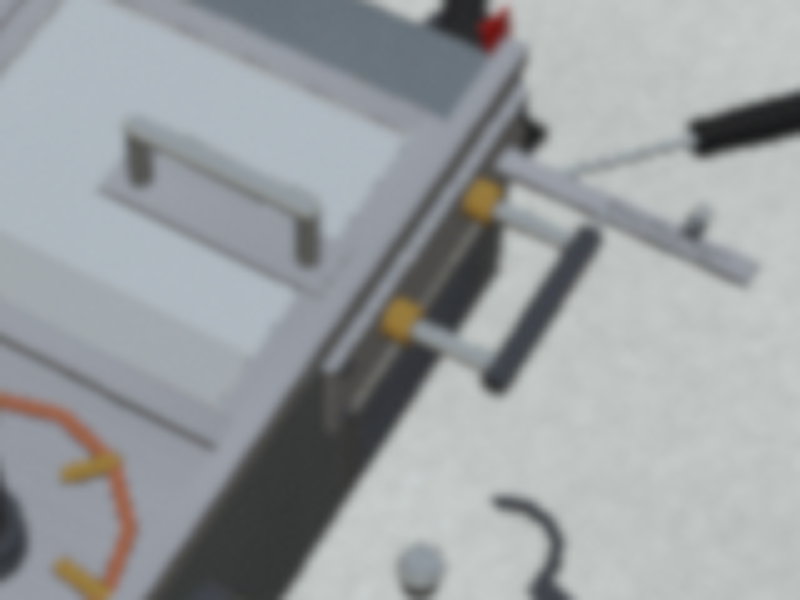

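View pics/tb0.png

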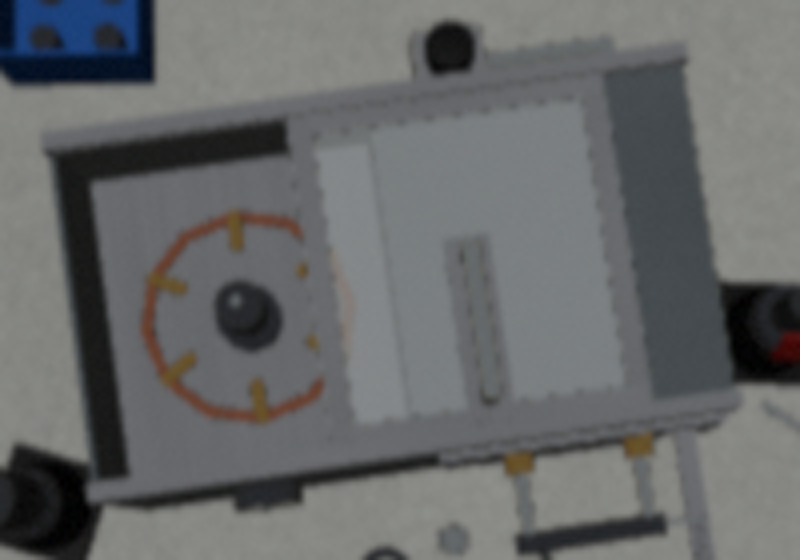

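Top crop: the bar runs from (178,384) to (327,364), the pointer tip is near (345,358), the clip near (384,414) and the handle runs from (122,80) to (150,240). Scene crop: the handle is partway along, and the bar ends are at (495,380) and (592,235).

Run:
```python
from h import *
T=Cam('top');S=Cam('scene')
t=np.load('pics/top0.npz');s=np.load('pics/scene0.npz')
def U(l,x0,y0,k): return (np.array(l,float)+.5)/k-.5+[x0,y0]
c=T.plane(U([(45,137),(687,46),(740,400),(90,499)],140,80,4),.193)
print('corners',c.round(4)); 
e=[np.diff(c[[i,(i+1)%4]],axis=0)[0] for i in range(4)]
for v in e: print(np.linalg.norm(v),np.degrees(np.arctan2(v[1],v[0])))
print('centre',c.mean(0))
b=T.plane(U([(178,384),(327,364)],225,120,4),.1525);print('bar top',b,b.mean(0),np.linalg.norm(b[0]-b[1]))
b2=S.plane(U([(495,379),(592,235)],200,120,5),.1525);print('bar scene',b2,b2.mean(0),np.linalg.norm(b2[0]-b2[1]))
h=T.plane(U([(462,247),(490,395)],140,80,4),.231);print('h top',h,h.mean(0),np.linalg.norm(h[0]-h[1]))
h2=S.plane(U([(131,124),(312,207)],200,120,5),.231);print('h sc',h2,h2.mean(0),np.linalg.norm(h2[0]-h2[1]))
c1=T.plane(U([(384,414)],225,120,4),.157);c2=S.plane(U([(703,213),(694,230)],200,120,5),.157);print('clip',c1,c2)
# ray triangulation
def tri(u,v):
    a=T.ray([u])[0];b=S.ray([v])[0];A=np.c_[a,-b];x=np.linalg.lstsq(A,S.o-T.o,rcond=None)[0]
    p,q=T.o+a*x[0],S.o+b*x[1];return (p+q)/2,np.linalg.norm(p-q)
print('clip tri',tri(U([(384,414)],225,120,4)[0],U([(697,222)],200,120,5)[0]))
for a,bb in [((178,384),(495,379)),((327,364),(592,235))]: print('bar tri',tri(U([a],225,120,4)[0],U([bb],200,120,5)[0]))
for a,bb in [((462,247),(131,124)),((490,395),(312,207))]: print('h tri',tri(U([a],140,80,4)[0],U([bb],200,120,5)[0]))
crop(t['p'],265,200,345,245,10,'pics/tclip.png');crop(s['p'],290,140,360,190,11,'pics/sclip.png')
# depth of rails, strip, clip
for uv in [(312,185),(316,215),(318,235),(320,223),(321,223)]: print(uv,T.depth([uv],[t['d'][uv[1],uv[0]]])[0].round(4))
```

```text
corners [[ 0.7605  0.2824  0.193 ]
 [ 0.8113 -0.1322  0.193 ]
 [ 0.5806 -0.1579  0.193 ]
 [ 0.5275  0.2557  0.193 ]]
0.41763589586581656 -83.00421513381312
0.2321926630107311 -173.63821439609762
0.41696846625371825 97.30487245441097
0.2344354786393874 6.532460666454631
centre [0.66997617 0.06199651 0.193     ]
bar top [[ 0.49269586 -0.01609388  0.1525    ]
 [ 0.50341757 -0.11481263  0.1525    ]] [ 0.49805671 -0.06545325  0.1525    ] 0.09929927628277069
bar scene [[ 0.49324893 -0.01846733  0.1525    ]
 [ 0.50326456 -0.11296973  0.1525    ]] [ 0.49825675 -0.06571853  0.1525    ] 0.09503166040499893
h top [[0.67542702 0.01766827 0.231     ]
 [0.58363406 0.00287586 0.231     ]] [0.62953054 0.01027207 0.231     ] 0.09297721273521789
h sc [[0.67765638 0.01387876 0.231     ]
 [0.58460116 0.00078179 0.231     ]] [0.63112877 0.00733028 0.231     ] 0.09397236316409022
clip [[ 0.46967126 -0.15047412  0.157     ]] [[ 0.46696378 -0.1531476   0.157     ]
 [ 0.46498162 -0.14209185  0.157     ]]
clip tri (array([ 0.46908672, -0.15229504,  0.14879297]), np.float64(0.001009102550796138))
bar tri (array([ 0.49235148, -0.01607335,  0.15648274]), np.float64(0.0007682412118202881))
bar tri (array([ 0.50381048, -0.11502349,  0.1497009 ]), np.float64(0.0008251341801190828))
h tri (array([0.67396525, 0.01778011, 0.23786049]), np.float64(0.00020111721998484423))
h tri (array([0.58313729, 0.00294001, 0.2346081 ]), np.float64(0.0003021479345404084))
(312, 185) [ 0.5694 -0.1289  0.1709]
(316, 215) [ 0.4913 -0.141   0.1462]
(318, 235) [ 0.4382 -0.1448  0.144 ]
(320, 223) [ 0.47   -0.1495  0.1534]
(321, 223) [ 0.4699 -0.1525  0.1518]
```

View pics/tclip.png

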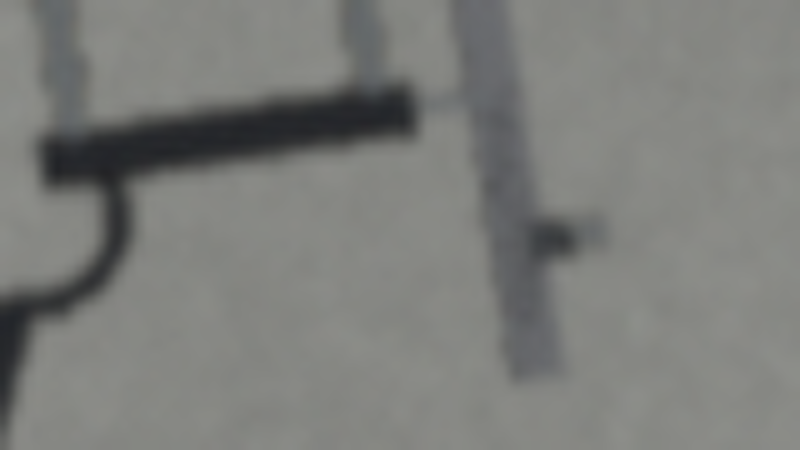

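View pics/sclip.png

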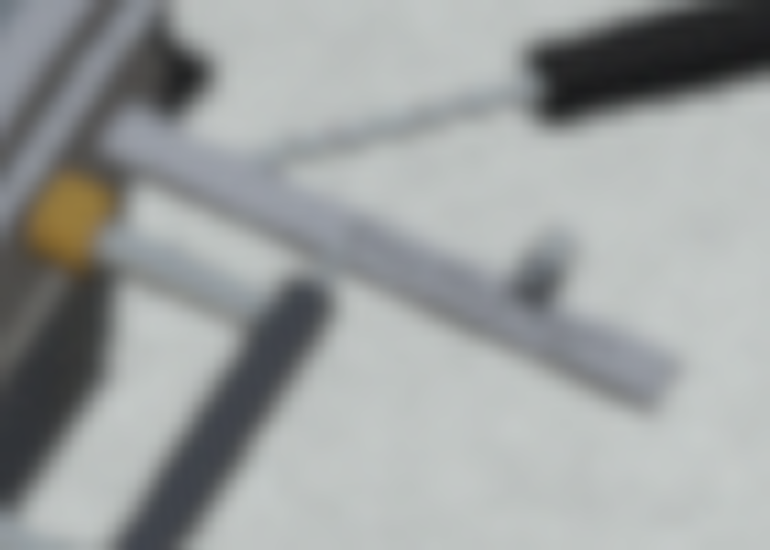

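Both views agree: yaw is about 6.9°, the booth origin about (0.670, 0.061), the cover about 151 mm open, and the mark at a pull of about 39 mm. The clip sits 81 mm sideways from the bar centre, as the given sizes require. I'll raise and turn the tool, then push the handle with closed fingers.

```bash
python3 -m crank '[0,-40,0,-0.12, 0,-80,0,-0.24, 0,-120,0,-0.36, 0,-120,0,-0.48, 0,-120,0,-0.6, 0,-120,0,-0.72, 0,-120,0,-0.84, 0,-120,0,-0.96, 0,-120,0,-1.08, 0,-120,0,-1.2, 0,-120,0,-1.32, 0,-120,0,-1.39]' 1
cat >> h.py <<'E'
def rel(tx,ty,tz,yaw):
    o=robot.get_obs();R=Ro.from_euler('xyz',o['tool_rot']).as_matrix()
    d=np.array([tx,ty,tz])-o['tool_pos']
    print('t',o['clock'],'pos',o['tool_pos'].round(4),'rot',o['tool_rot'].round(4),'shift mm',(R.T@d*1000).round(1),'spin',round(o['tool_rot'][2]-yaw,4),'F',o['contact_force'].round(1),'w',o['gripper_width'].round(4),'q',o['joints'].round(2))
Y=np.radians(6.9);B=np.array([.670,.0615])
def bw(x,y): return B+np.array([[np.cos(Y),-np.sin(Y)],[np.sin(Y),np.cos(Y)]])@[x,y]
E
python3 - <<'E'
from h import *
rel(*bw(-.045,-.09),.30,Y+np.pi/2)
E
```

```text
clock: 1.1
tool_pos: [0.1999, -0.6444, 0.3343]
tool_rot: [-1.571, -0.001, 1.697]
contact_force: [0.7, 0.8, -0.2]
gripper_width: -0.0Traceback (most recent call last):
  File "<stdin>", line 2, in <module>
  File "h.py", line 23, in rel
    print('t',o['clock'],'pos',o['tool_pos'].round(4),'rot',o['tool_rot'].round(4),'shift mm',(R.T@d*1000).round(1),'spin',round(o['tool_rot'][2]-yaw,4),'F',o['contact_force'].round(1),'w',o['gripper_width'].round(4),'q',o['joints'].round(2))
                                                                                                                                                                                             ^^^^^^^^^^^^^^^^^^^^^^^^
AttributeError: 'float' object has no attribute 'round'
```

```bash
sed -i "s/o\['contact_force'\].round(1)/np.round(o['contact_force'],1)/; s/o\['gripper_width'\].round(4)/round(float(o['gripper_width']),4)/; s/o\['joints'\].round(2)/np.round(o['joints'],2)/" h.py
python3 - <<'E'
from h import *
rel(*bw(-.045,-.09),.30,Y+np.pi/2)
E
```

```text
t 1.1 pos [ 0.1999 -0.6444  0.3343] rot [-1.5706e+00 -1.1000e-03  1.6974e+00] shift mm [ 551.2   34.7 -509.9] spin 0.0062 F [ 0.7  0.8 -0.2] w -0.0 q [-0.98  0.31  0.21 -0.   -1.47  1.11]
```

```bash
python3 -m crank '[28,0,-26,0, 56,0,-52,0, 84,0,-78,0, 112,0,-104,0, 140,0,-130,0, 168,0,-156,0, 196,0,-182,0, 224,0,-208,0, 252,0,-234,0, 280,0,-260,0, 308,0,-285,0, 336,0,-311,0]'
python3 - <<'E'
from h import *
rel(*bw(-.045,-.09),.30,Y+np.pi/2)
E
```

```text
clock: 2.1
tool_pos: [0.469, -0.272, 0.3349]
tool_rot: [-1.571, -0.0, 1.691]
contact_force: [0.6, -0.5, -0.4]
gripper_width: 0.0001
t 2.1 pos [ 0.469  -0.272   0.3349] rot [-1.5707e+00 -2.0000e-04  1.6909e+00] shift mm [ 217.    34.9 -194.6] spin -0.0003 F [ 0.6 -0.5 -0.4] w 0.0001 q [-0.16  0.08 -0.08 -0.   -1.41  0.28]
```

```bash
python3 -m crank '[27,0,-24,0, 54,0,-48,0, 81,0,-72,0, 108,0,-96,0, 135,0,-120,0, 162,0,-145,0, 190,0,-170,0, 217,10,-195,0, 217,30,-195,0, 217,30,-195,0, 217,30,-195,0]'
python3 - <<'E'
from h import *
rel(*bw(-.045,-.09),.22,Y+np.pi/2)
p,d=robot.grab_frame('top');crop(p,140,80,340,220,4,'pics/t1.png')
p,d=robot.grab_frame('scene');crop(p,160,60,360,210,4,'pics/s1.png')
E
```

```text
clock: 3.02
tool_pos: [0.6353, -0.0351, 0.3035]
tool_rot: [-1.567, 0.0, 1.691]
contact_force: [-0.5, 0.4, 0.1]
gripper_width: -0.0
t 3.0167 pos [ 0.6353 -0.0351  0.3035] rot [-1.5671e+00  5.0000e-04  1.6915e+00] shift mm [ 1.7 83.5 -1.3] spin 0.0003 F [-0.5  0.4  0.1] w -0.0 q [ 0.25  0.26  0.07 -0.   -1.38 -0.13]
```

View pics/s1.png

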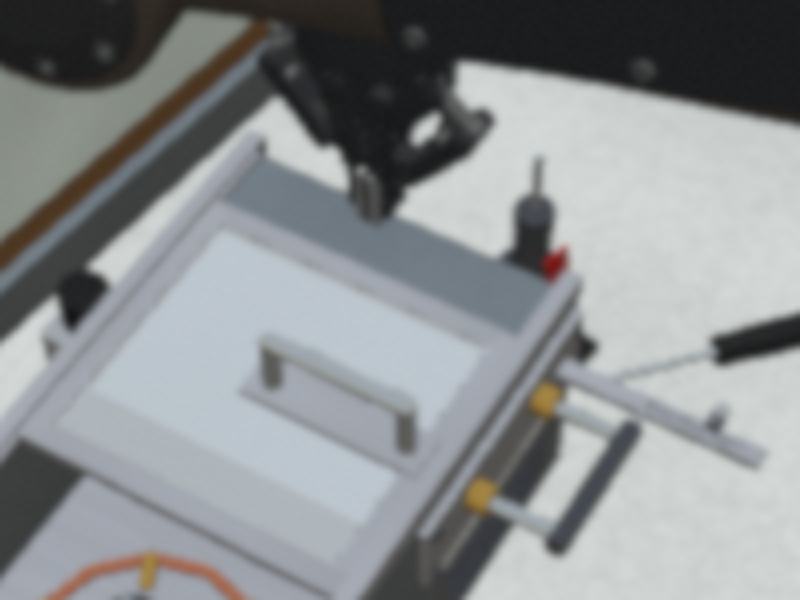

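View pics/t1.png

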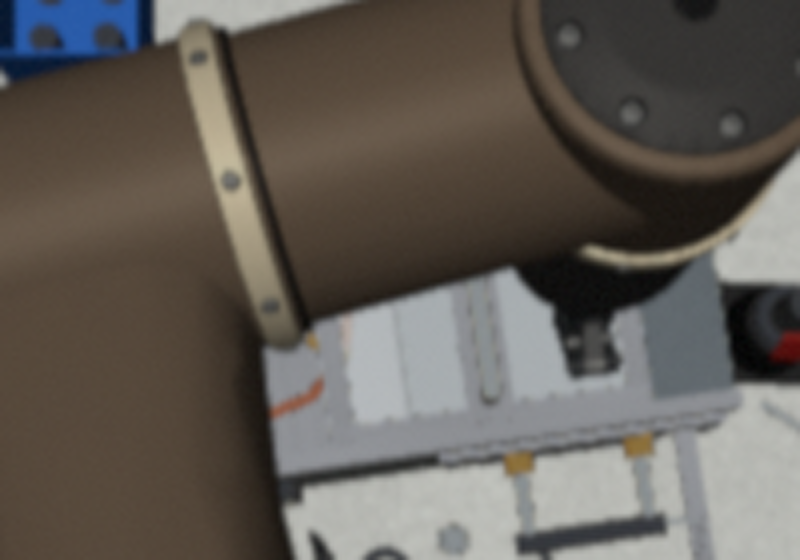

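The fingers (s1 (375,205)) are right of the handle with clear space below. I'll lower them, then push.

```bash
python3 -m crank '[0,30,0,0, 0,60,0,0, 0,83,0,0, 0,83,0,0, 0,83,0,0]'; python3 -m crank '[10,0,0,0, 18,0,0,0, 26,0,0,0, 34,0,0,0, 42,0,0,0, 50,0,0,0]';  python3 - <<'E'
from h import *
rel(*bw(-.045,.104-.006-.011),.22,Y+np.pi/2)
E
```

```text
clock: 3.53
tool_pos: [0.6359, -0.0362, 0.2229]
tool_rot: [-1.571, 0.001, 1.69]
contact_force: [0.5, -0.6, 1.1]
gripper_width: 0.0002
clock: 4.03
tool_pos: [0.6301, 0.0157, 0.2224]
tool_rot: [-1.571, -0.0, 1.691]
contact_force: [-0.2, -0.5, 0.2]
gripper_width: -0.0003
t 4.0333 pos [0.6301 0.0157 0.2224] rot [-1.5715e+00 -1.0000e-04  1.6913e+00] shift mm [ 1.277e+02  2.400e+00 -1.000e-01] spin 0.0001 F [-0.2 -0.5  0.2] w -0.0003 q [ 0.33  0.28 -0.08  0.   -1.21 -0.21]
```

Run:
```python
from h import *
p,d=robot.grab_frame('scene');crop(p,160,60,360,210,4,'pics/s2.png')
```

```text
(no output)
```

View pics/s2.png

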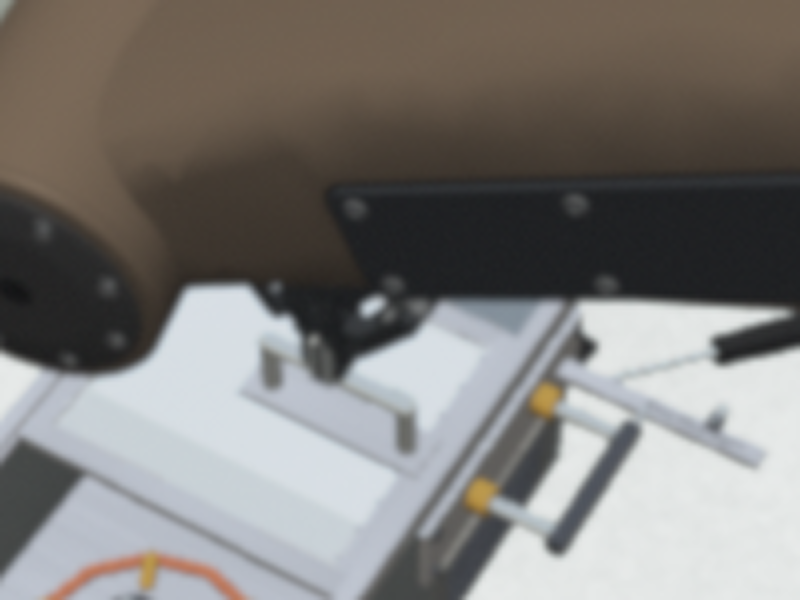

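Run:
```python
from h import *
S=Cam('scene');o=robot.get_obs();p=np.array(o['tool_pos']);R=Ro.from_euler('xyz',o['tool_rot']).as_matrix()
print(p,(S.proj([p,p+R@[0,.011,0],p-R@[0,.05,0]])-[160,60])*4)
pic,d=robot.grab_frame('scene')
for cx,cy in [(320,360),(325,375),(315,350),(335,365),(340,345)]:
    u,v=160+cx//4,60+cy//4; print(cx,cy,S.depth([(u,v)],[d[v,u]])[0].round(4))
crop(pic,205,125,275,175,11,'pics/s3.png')
```

```text
[0.63003644 0.01676049 0.22222166] [[326.18495925 391.51778386]
 [326.85506634 403.11118632]
 [322.98908232 336.18680616]]
320 360 [0.6237 0.0274 0.2674]
325 375 [0.623  0.0256 0.2553]
315 350 [0.6288 0.0275 0.2739]
335 365 [0.6206 0.0214 0.26  ]
340 345 [0.6141 0.0215 0.2827]
```

View pics/s3.png

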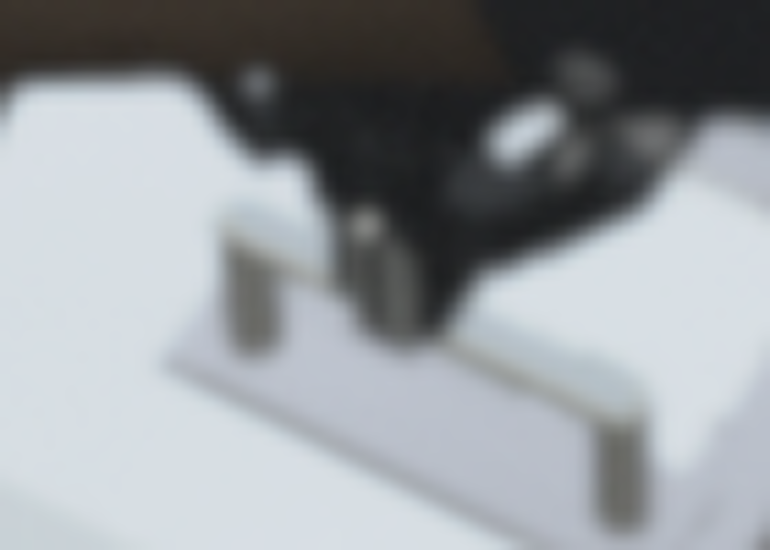

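Run:
```python
from h import *
S=Cam('scene');p=np.array(robot.get_obs()['tool_pos'])
for z in(.21,.22,.23,.24,.25,.26): print(z,(S.proj([[.6287,.0277,z],[.6287+.007,.0277,z],[.6287-.007,.0277,z],[p[0],p[1],z]])-[205,125]).round(1).tolist(), 'x11')
pic,d=robot.grab_frame('scene')
u=np.arange(236,247)
for v in range(148,162): print(v,[ (S.depth([(a,v)],[d[v,a]])[0][2]*1000).round() for a in u])
```

```text
0.21 [[34.1, 39.5], [31.7, 38.0], [36.6, 41.1], [36.9, 35.9]] x11
0.22 [[34.0, 36.9], [31.5, 35.4], [36.4, 38.5], [36.8, 33.3]] x11
0.23 [[33.8, 34.2], [31.3, 32.7], [36.3, 35.8], [36.6, 30.6]] x11
0.24 [[33.6, 31.6], [31.1, 30.0], [36.1, 33.1], [36.5, 27.9]] x11
0.25 [[33.4, 28.8], [30.9, 27.2], [35.9, 30.4], [36.3, 25.1]] x11
0.26 [[33.2, 26.0], [30.7, 24.5], [35.8, 27.6], [36.1, 22.3]] x11
148 [np.float64(1083.0), np.float64(266.0), np.float64(272.0), np.float64(271.0), np.float64(271.0), np.float64(273.0), np.float64(270.0), np.float64(269.0), np.float64(274.0), np.float64(273.0), np.float64(268.0)]
149 [np.float64(255.0), np.float64(264.0), np.float64(264.0), np.float64(269.0), np.float64(267.0), np.float64(268.0), np.float64(269.0), np.float64(266.0), np.float64(271.0), np.float64(269.0), np.float64(269.0)]
150 [np.float64(251.0), np.float64(258.0), np.float64(258.0), np.float64(261.0), np.float64(262.0), np.float64(266.0), np.float64(264.0), np.float64(264.0), np.float64(268.0), np.float64(270.0), np.float64(264.0)]
151 [np.float64(245.0), np.float64(254.0), np.float64(259.0),
[... 1595 characters left out ...]
 np.float64(189.0), np.float64(1083.0), np.float64(188.0)]
159 [np.float64(191.0), np.float64(189.0), np.float64(190.0), np.float64(192.0), np.float64(188.0), np.float64(191.0), np.float64(191.0), np.float64(189.0), np.float64(191.0), np.float64(191.0), np.float64(189.0)]
160 [np.float64(188.0), np.float64(188.0), np.float64(192.0), np.float64(189.0), np.float64(188.0), np.float64(190.0), np.float64(190.0), np.float64(189.0), np.float64(189.0), np.float64(190.0), np.float64(188.0)]
161 [np.float64(190.0), np.float64(190.0), np.float64(187.0), np.float64(188.0), np.float64(190.0), np.float64(191.0), np.float64(192.0), np.float64(189.0), np.float64(187.0), np.float64(191.0), np.float64(190.0)]
```

The image shows the shut fingertips at z≈0.24 and above the bar, with no contact and the cover unmoved. That puts them about 18 mm above the reported TCP, not the stated 11 mm below it. I'll trust what I see: back off, go lower and check again.

```bash
python3 -m crank '[-20,-5,0,0, -45,-5,0,0, -45,0,0,0, -45,15,0,0, -45,25,0,0, -45,30,0,0,-45,30,0,0]';  python3 - <<'E'
from h import *
rel(*bw(-.045,.104-.006-.011),.22,Y+np.pi/2)
pic,d=robot.grab_frame('scene');crop(pic,205,100,275,150,11,'pics/s4.png')
S=Cam('scene');p=np.array(robot.get_obs()['tool_pos'])
print(S.proj([p]))
for u in range(246,252,2): print(u,[(v,S.depth([(u,v)],[d[v,u]])[0].round(3).tolist()) for v in range(130,150,2)])
E
```

```text
clock: 4.77
tool_pos: [0.6346, -0.0301, 0.1901]
tool_rot: [-1.568, 0.0, 1.691]
contact_force: [-0.7, 0.5, -0.7]
gripper_width: 0.0
t 4.7667 pos [ 0.6346 -0.0301  0.1901] rot [-1.5679e+00  1.0000e-04  1.6908e+00] shift mm [173.7 -29.9  -0.9] spin -0.0005 F [-0.7  0.5 -0.7] w 0.0 q [ 0.26  0.31 -0.11 -0.   -1.15 -0.14]
[[252.87593952 151.85360253]]
246 [(130, [0.639, -0.013, 0.284]), (132, [0.639, -0.013, 0.277]), (134, [0.645, -0.019, 0.26]), (136, [0.643, -0.018, 0.256]), (138, [0.643, -0.017, 0.25]), (140, [0.672, -0.051, 0.186]), (142, [0.668, -0.046, 0.187]), (144, [0.666, -0.042, 0.185]), (146, [0.662, -0.037, 0.185]), (148, [0.659, -0.034, 0.183])]
248 [(130, [0.638, -0.018, 0.28]), (132, [0.637, -0.017, 0.275]), (134, [0.639, -0.019, 0.265]), (136, [0.639, -0.019, 0.257]), (138, [0.639, -0.019, 0.251]), (140, [0.642, -0.023, 0.238]), (142, [0.642, -0.022, 0.232]), (144, [0.644, -0.024, 0.221]), (146, [0.643, -0.023, 0.215]), (148, [0.654, -0.035, 0.185])]
250 [(130, [0.637, -0.025, 0.274]), (132, [0.637, -0.024, 0.268]), (134, [0.637, -0.023, 0.262]), (136, [0.636, -0.022, 0.257]), (138, [0.634, -0.02, 0.254]), (140, [0.637, -0.024, 0.24]), (142, [0.635, -0.02, 0.239]), (144, [0.634, -0.019, 0.233]), (146, [0.636, -0.021, 0.223]), (148, [0.635, -0.02, 0.217])]
```

View pics/s4.png

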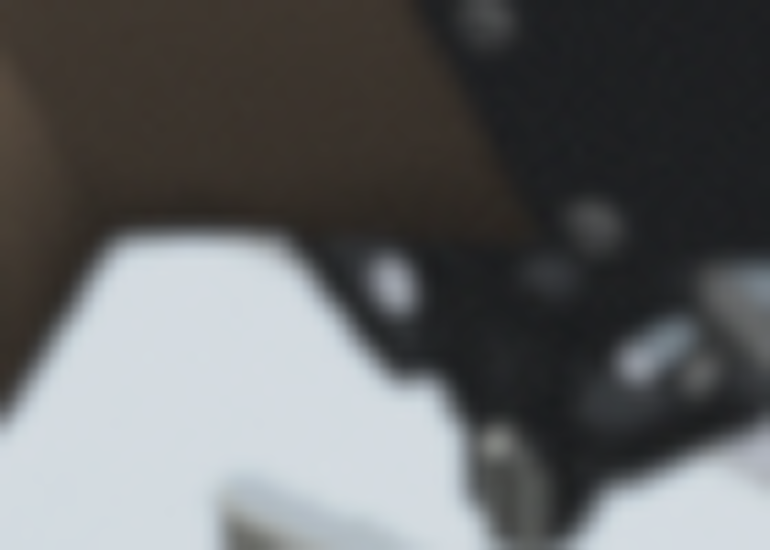

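```bash
python3 -m crank '[8,0,0,0, 16,0,0,0, 24,0,0,0, 32,0,0,0, 40,0,0,0, 50,0,0,0]';  python3 - <<'E'
from h import *
rel(*bw(-.045,.104-.006-.011),.19,Y+np.pi/2)
p,d=robot.grab_frame('scene');crop(p,160,60,360,210,4,'pics/s5.png')
E
```

```text
clock: 5.32
tool_pos: [0.6297, 0.0202, 0.1925]
tool_rot: [-1.572, 0.0, 1.691]
contact_force: [1.0, -2.2, 2.2]
gripper_width: 0.0001
t 5.3167 pos [0.6297 0.0202 0.1925] rot [-1.5717e+00  5.0000e-04  1.6910e+00] shift mm [1.232e+02 2.500e+00 1.000e-01] spin -0.0002 F [ 1.  -2.2  2.2] w 0.0001 q [ 0.34  0.3  -0.13  0.   -1.14 -0.22]
```

View pics/s5.png

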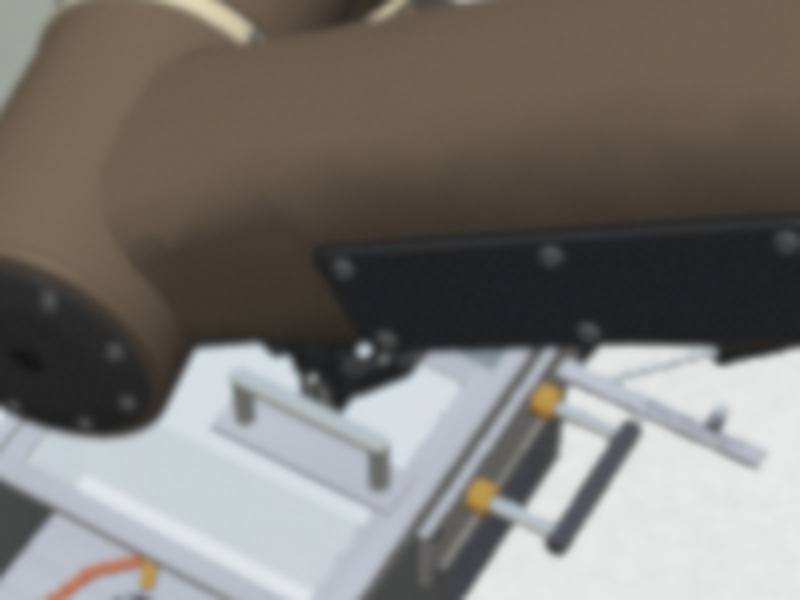

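The handle has moved left with the finger behind it, so the push works. Continuing.

```bash
python3 -m crank '[10,0,0,0, 20,0,0,0, 30,0,0,0, 40,0,0,0, 50,0,0,0, 60,0,0,0, 70,0,0,0, 80,0,0,0, 90,0,0,0, 98,0,0,0, 104,0,0,0,110,0,0,0]'; python3 -m crank '[3,0,0,0,6,0,0,0,8,0,0,0,8,0,0,0]';python3 -m crank '[2,0,0,0,4,0,0,0,4,0,0,0]';  python3 - <<'E'
from h import *
rel(*bw(-.045,.104-.006-.011),.19,Y+np.pi/2)
E
```

```text
clock: 6.37
tool_pos: [0.6161, 0.1294, 0.1918]
tool_rot: [-1.57, 0.0, 1.691]
contact_force: [0.2, -2.9, 2.7]
gripper_width: 0.0002
clock: 6.7
tool_pos: [0.6153, 0.1371, 0.1917]
tool_rot: [-1.571, -0.0, 1.691]
contact_force: [0.2, 0.6, -0.7]
gripper_width: -0.0001
clock: 6.95
tool_pos: [0.6148, 0.1407, 0.1917]
tool_rot: [-1.571, -0.0, 1.691]
contact_force: [-0.6, -1.2, 0.1]
gripper_width: -0.0005
t 6.95 pos [0.6148 0.1407 0.1917] rot [-1.5705 -0.      1.6906] shift mm [ 1.7  1.7 -0.2] spin -0.0006 F [-0.6 -1.2  0.1] w -0.0005 q [ 0.53  0.3  -0.12 -0.   -1.14 -0.41]
```

```bash
python3 -m crank '[2,0,0,0,3,0,0,0,3,0,0,0]';python3 -m crank '[2,0,0,0,3,0,0,0,3,0,0,0]';python3 -m crank '[2,0,0,0,3,0,0,0,3,0,0,0]'
```

```text
clock: 7.2
tool_pos: [0.6145, 0.1436, 0.1917]
tool_rot: [-1.57, 0.0, 1.691]
contact_force: [0.3, -2.3, -0.1]
gripper_width: -0.0
clock: 7.45
tool_pos: [0.6143, 0.1438, 0.1918]
tool_rot: [-1.57, 0.004, 1.69]
contact_force: [3.3, -12.2, -2.5]
gripper_width: -0.0001
clock: 7.7
tool_pos: [0.6142, 0.144, 0.1918]
tool_rot: [-1.569, 0.008, 1.689]
contact_force: [7.2, -23.4, -2.2]
gripper_width: 0.0001
```

The force rises to 23 N at 0.144 m (0.1424 predicted), so the cover is against its stop. I'll back off, lift, and go over the grip bar with the jaws part open.

```bash
python3 -m crank '[-10,0,0,0,-25,0,0,0,-25,-30,0,0,-25,-70,0,0,-25,-110,0,0,-40,-110,20,0,-70,-110,45,0,-100,-110,70,0,-130,-110,95,0,-160,-110,120,0,-185,-110,141,0,-198,-110,141,0]' 0.45; python3 -m crank '[0,0,0,0,0,0,0,0]'
python3 - <<'E'
from h import *
rel(.498,-.0655,.25,Y+np.pi/2)
for n in('scene','top'):
    p,d=robot.grab_frame(n);crop(p,*((160,60,360,210) if n=='scene' else (150,80,350,230)),4,f'pics/{n}6.png');np.savez(f'pics/{n}6.npz',p=p,d=d)
E
```

```text
clock: 8.7
tool_pos: [0.4947, -0.066, 0.3034]
tool_rot: [-1.574, -0.001, 1.69]
contact_force: [1.3, 0.9, -0.7]
gripper_width: 0.0471
clock: 8.87
tool_pos: [0.4976, -0.0643, 0.3025]
tool_rot: [-1.573, -0.001, 1.689]
contact_force: [-0.4, -0.5, -0.2]
gripper_width: 0.0471
t 8.8667 pos [ 0.4976 -0.0643  0.3025] rot [-1.5726e+00 -1.0000e-03  1.6894e+00] shift mm [-1.3 52.5 -0.2] spin -0.0018 F [-0.4 -0.5 -0.2] w 0.0471 q [ 0.26  0.02 -0.21 -0.   -1.33 -0.14]
```

View pics/scene6.png

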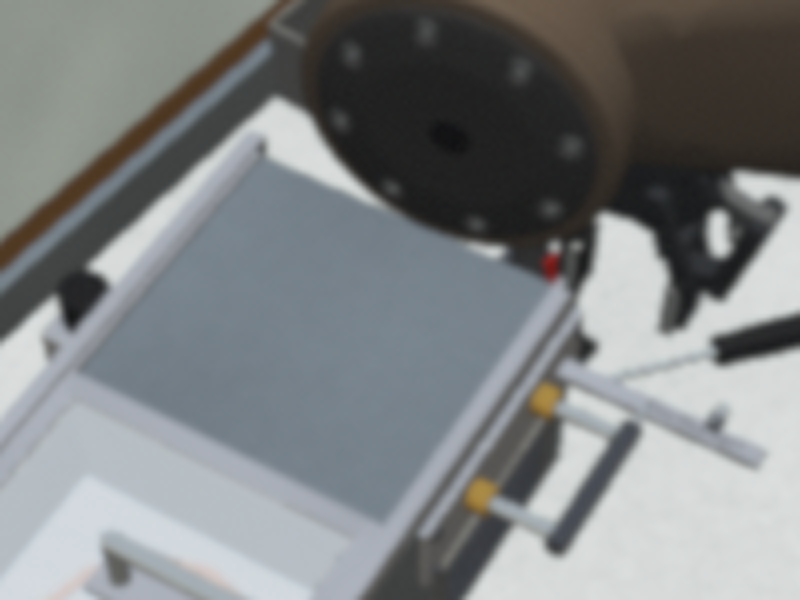

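View pics/top6.png

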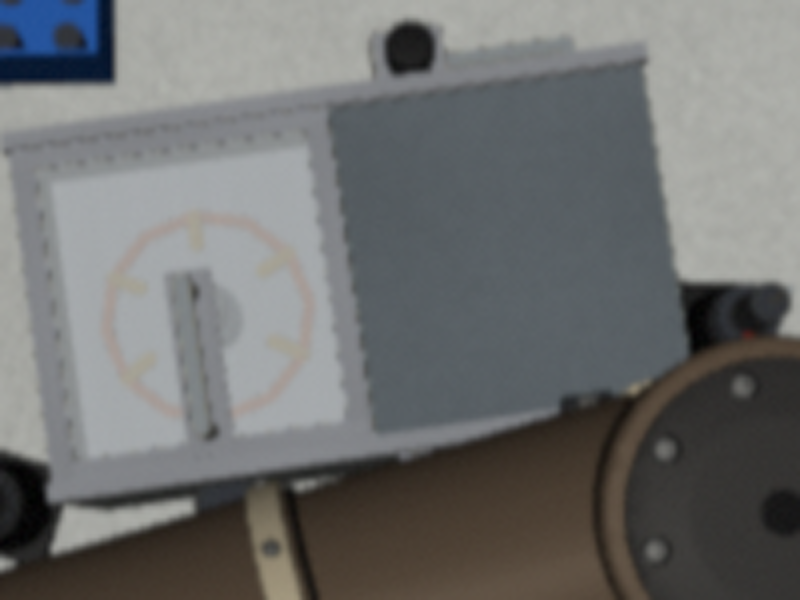

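The cover now lies over the chamber. Its left edge is at the left end of the booth in the top view, and the handle is at about (197,355). The finger tips show at (572,278) and (680,328) in the scene crop, so I'll measure their height.

Run:
```python
from h import *
T=Cam('top');S=Cam('scene')
h=T.plane((np.array([[190,275],[208,433]])+.5)/4-.5+[150,80],.231);m=h.mean(0)[:2]-B
c,s=np.cos(Y),np.sin(Y);print('handle booth',c*m[0]+s*m[1],-s*m[0]+c*m[1])
d=np.load('pics/scene6.npz')['d']
for u0,v0 in((303,128),(330,141)):
  for v in range(v0-10,v0+5):
    print(v,[tuple((S.depth([(u,v)],[d[v,u]])[0]*1000).round().astype(int).tolist()) for u in range(u0-4,u0+6,2)])
```

```text
handle booth -0.04569602321358588 0.10031285048071188
118 [(397, 175, 662), (395, 174, 663), (393, 174, 664), (518, -50, 374), (520, -62, 361)]
119 [(397, 175, 661), (395, 175, 662), (523, -51, 367), (521, -56, 363), (519, -60, 361)]
120 [(398, 174, 657), (526, -49, 363), (523, -51, 363), (522, -58, 358), (520, -62, 355)]
121 [(689, -315, 1), (529, -55, 352), (523, -51, 361), (520, -54, 360), (520, -62, 352)]
122 [(688, -315, -4), (529, -55, 350), (523, -52, 357), (518, -53, 359), (521, -64, 347)]
123 [(629, -215, 127), (529, -55, 346), (522, -51, 356), (519, -53, 355), (521, -65, 343)]
124 [(532, -53, 343), (528, -55, 345), (522, -52, 351), (519, -55, 350), (520, -65, 340)]
125 [(533, -55, 338), (528, -55, 341), (522, -52, 349), (518, -54, 349), (520, -65, 337)]
126 [(532, -54, 336), (527, -53, 341), (522, -53, 344), (519, -56, 344), (521, -68, 331)]
127 [(532, -54, 333), (528, -55, 334), (522, -53, 341), (519, -56, 341), (521, -67, 329)]
128 [(626, -213, 111), (525, -51, 338), (521, -52, 340), (519, -56, 337), (522, -69, 323)]
129 [(625, -213, 108), (526, -53, 332), (521, -52, 336)
[... 945 characters left out ...]
, -58, 341), (466, -59, 343), (463, -63, 341), (460, -64, 342), (572, -325, 0)]
139 [(469, -58, 338), (466, -60, 338), (463, -63, 338), (459, -64, 340), (570, -323, -1)]
140 [(469, -58, 334), (466, -61, 334), (463, -63, 334), (459, -64, 337), (567, -318, 1)]
141 [(469, -58, 332), (466, -61, 331), (462, -63, 332), (571, -314, -3), (567, -318, -4)]
142 [(468, -58, 329), (466, -63, 325), (462, -63, 328), (567, -305, 5), (564, -313, -1)]
143 [(468, -58, 326), (465, -62, 325), (572, -304, -2), (567, -307, -2), (562, -309, 0)]
144 [(579, -294, -2), (574, -296, -1), (568, -298, 2), (564, -301, 2), (560, -308, -2)]
145 [(575, -287, 3), (572, -294, -1), (567, -296, 1), (562, -299, 1), (558, -303, 1)]
```

Run:
```python
from h import *
p=np.load('pics/scene6.npz')['p'];crop(p,150,150,270,240,6,'pics/s6h.png')
p=np.load('pics/top6.npz')['p'];crop(p,150,90,250,210,6,'pics/t6h.png')
```

```text
(no output)
```

View pics/s6h.png

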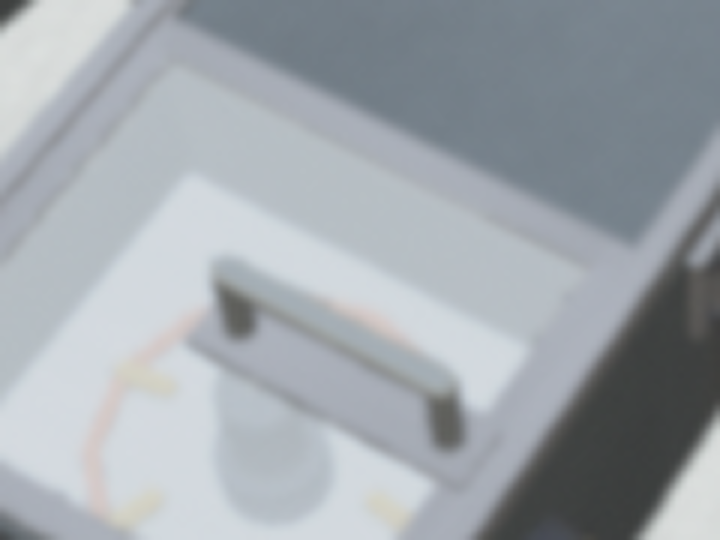

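View pics/t6h.png

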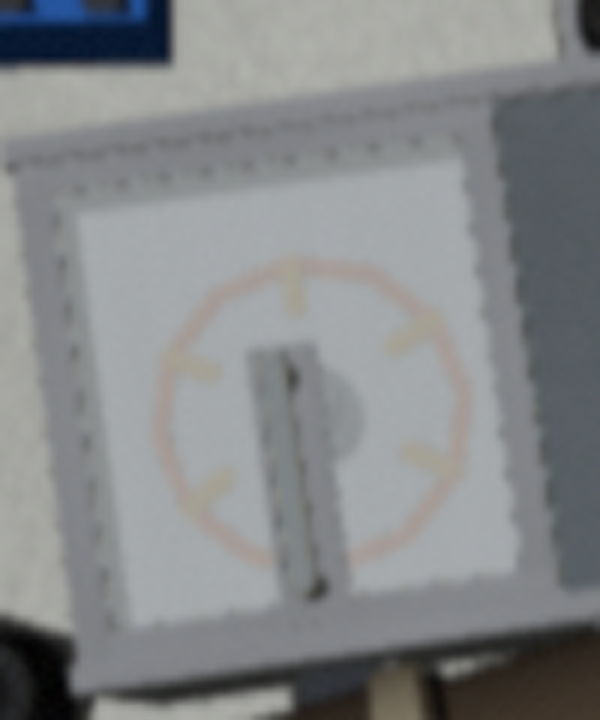

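Run:
```python
from h import *
T=Cam('top');S=Cam('scene');c,s=np.cos(Y),np.sin(Y)
for C,l,o in((T,[(270,358),(300,592)],(150,90)),(S,[(226,272),(447,384)],(150,150))):
    h=C.plane((np.array(l)+.5)/6-.5+o,.230);m=h.mean(0)[:2]-B;print(h,np.linalg.norm(h[0]-h[1]),'booth',c*m[0]+s*m[1],-s*m[0]+c*m[1])
# cover left edge vs booth left edge (z .19)
e=T.plane((np.array([(17,165),(75,690)])+.5)/6-.5+[150,90],.193)[:,:2]-B
print([(c*m[0]+s*m[1],-s*m[0]+c*m[1]) for m in e])
```

```text
[[0.65944669 0.16671459 0.23      ]
 [0.5631633  0.15597278 0.23      ]] 0.09688074466843631 booth -0.046274994886229145 0.10617198124872777
[[0.65647395 0.16652238 0.23      ]
 [0.56556029 0.15374075 0.23      ]] 0.0918077500994216 booth -0.04670640500881348 0.10500322924544492
[(np.float64(0.10748189438407116), np.float64(0.20554683150389175)), (np.float64(-0.11859721120511035), np.float64(0.21006831251282648))]
```

Two views put the handle at booth (-46, 105–106) mm against a nominal (-45, 104), so the cover is shut. The part-open tips sit about 21 mm above the reported TCP, so I'll lower 190 mm in two stages.

```bash
python3 -m crank '[-1,35,0,0,-1,70,0,0,-1,100,0,0,-1,120,0,0,-1,130,0,0,-1,130,0,0]'
python3 - <<'E'
from h import *
rel(.498,-.0655,.112,Y+np.pi/2)
p,d=robot.grab_frame('scene');crop(p,260,120,360,195,8,'pics/s7.png')
E
```

```text
clock: 9.47
tool_pos: [0.4967, -0.0642, 0.1696]
tool_rot: [-1.567, 0.0, 1.692]
contact_force: [0.5, -0.4, 0.1]
gripper_width: 0.0468
t 9.4667 pos [ 0.4967 -0.0642  0.1696] rot [-1.5665e+00  1.0000e-04  1.6917e+00] shift mm [-1.4 57.6 -1.3] spin 0.0005 F [ 0.5 -0.4  0.1] w 0.0468 q [ 0.26  0.11 -0.43 -0.   -1.04 -0.14]
```

View pics/s7.png

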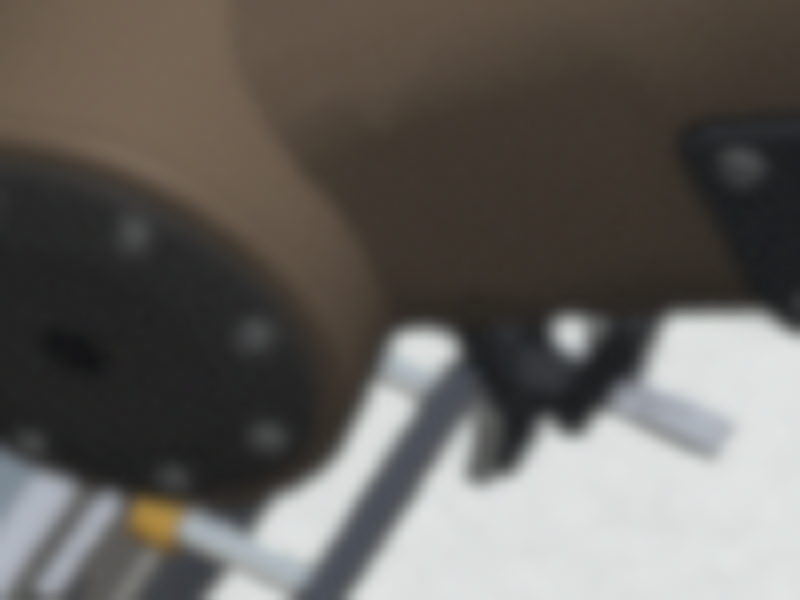

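The front finger (490,470) stands on the robot side of the bar, and the other is hidden by the wrist. I'll go on down, watching the force.

```bash
python3 -m crank '[-1,12,-1,0,-1,24,-1,0,-1,36,-1,0,-1,36,-1,0]'; python3 -m crank '[0,10,0,0,0,21,0,0,0,21,0,0]';python3 - <<'E'
from h import *
rel(.498,-.0655,.112,Y+np.pi/2)
p,d=robot.grab_frame('scene');crop(p,260,120,360,195,8,'pics/s8.png');np.savez('pics/s8.npz',p=p,d=d)
p,d=robot.grab_frame('top');crop(p,240,150,340,240,7,'pics/t8.png')
E
```

```text
clock: 9.85
tool_pos: [0.4989, -0.0654, 0.1357]
tool_rot: [-1.57, -0.0, 1.691]
contact_force: [-0.3, -0.1, 0.5]
gripper_width: 0.0468
clock: 10.1
tool_pos: [0.4986, -0.0656, 0.1142]
tool_rot: [-1.57, -0.0, 1.691]
contact_force: [-0.7, 0.5, 0.3]
gripper_width: 0.0465
t 10.1 pos [ 0.4986 -0.0656  0.1142] rot [-1.5700e+00 -2.0000e-04  1.6907e+00] shift mm [0.1 2.2 0.6] spin -0.0005 F [-0.7  0.5  0.3] w 0.0465 q [ 0.26  0.17 -0.5  -0.   -0.9  -0.14]
```

View pics/s8.png

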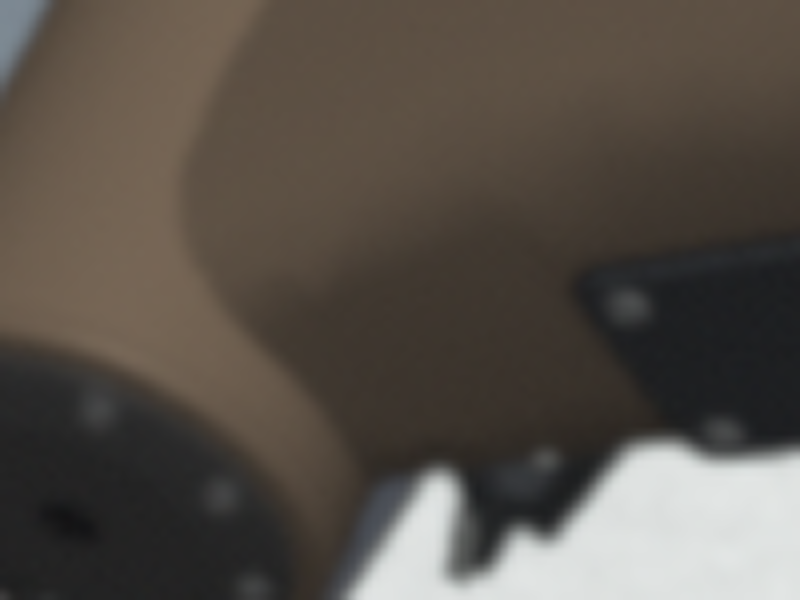

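View pics/t8.png

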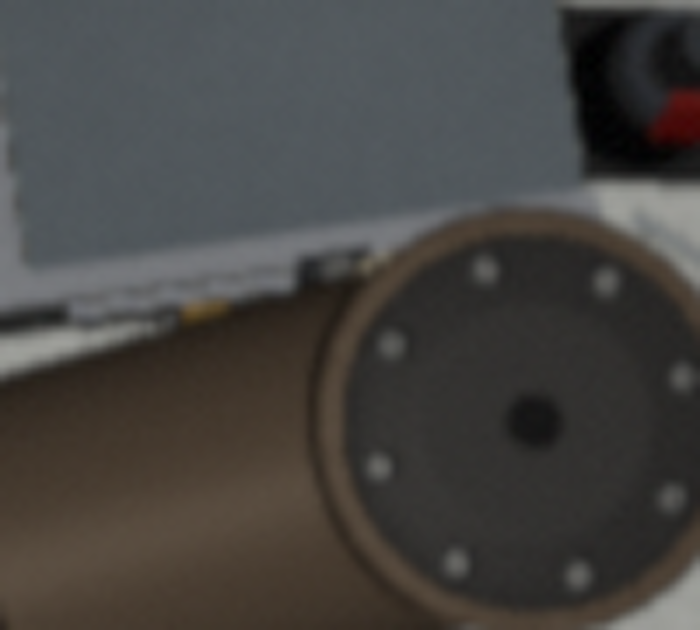

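The clip and pointer are hidden behind the wrist in both views. The pull distance therefore has to come from the earlier clear pictures plus arm odometry, so I'll refine that distance first.

```bash
cat > m.py <<'E'
from h import *
def bar_clip(cam,p,roi,croi,zb,zc,nm):
    C=Cam(cam);k=6
    g=cv2.cvtColor(p,cv2.COLOR_RGB2GRAY)
    def blob(r,th,pick):
        x0,y0,x1,y1=r;a=cv2.resize(g[y0:y1,x0:x1],None,fx=k,fy=k,interpolation=cv2.INTER_CUBIC)
        m=(a<th).astype(np.uint8);n,l,st,ce=cv2.connectedComponentsWithStats(m)
        i=pick(st,n);return l==i,(x0,y0),st[i],(ce[i]+.5)/k-.5+[x0,y0]
    for th in(60,70,80,90,100):
        big=lambda st,n:1+np.argmax(st[1:,4])
        mk,o,st,ce=blob(croi,th,big) if (cv2.resize(g[croi[1]:croi[3],croi[0]:croi[2]],None,fx=k,fy=k,interpolation=cv2.INTER_CUBIC)<th).any() else (0,0,[0]*5,np.zeros(2))
        print(nm,'clip th',th,st[4]/k/k,ce.round(2),C.plane([ce],zc)[0].round(4))
        mk,o,st,ce=blob(roi,th,big);print('   bar',st[:5]/np.array([k,k,k,k,k*k]),ce.round(2),C.plane([ce],zb)[0].round(4))
t=np.load('pics/top0.npz')['p'];s=np.load('pics/scene0.npz')['p']
bar_clip('top',t,(262,200,310,217),(317,217,326,230),.150,.152,'top')
bar_clip('scene',s,(290,160,326,204),(333,158,344,170),.150,.152,'scene')
E
python3 m.py
```

```text
top clip th 60 0.05555555555555555 [320.58 223.5 ] [ 0.4686 -0.1513  0.152 ]
   bar [  7.66666667   9.33333333  36.33333333   7.66666667 134.19444444] [287.74 212.96] [ 0.4985 -0.0656  0.15  ]
top clip th 70 6.055555555555556 [319.56 223.51] [ 0.4686 -0.1486  0.152 ]
   bar [  7.33333333   9.          37.           8.         155.66666667] [287.95 212.9 ] [ 0.4987 -0.0662  0.15  ]
top clip th 80 11.611111111111112 [319.42 223.58] [ 0.4685 -0.1482  0.152 ]
   bar [  7.16666667   8.66666667  37.33333333   8.33333333 173.80555556] [288.17 212.82] [ 0.4989 -0.0668  0.15  ]
top clip th 90 21.13888888888889 [318.92 223.79] [ 0.4679 -0.1468  0.152 ]
   bar [  6.83333333   8.33333333  38.           8.66666667 193.11111111] [288.3  212.73] [ 0.4991 -0.0672  0.15  ]
top clip th 100 34.0 [318.71 224.29] [ 0.4667 -0.1463  0.152 ]
   bar [  6.5          7.66666667  38.66666667   9.33333333 212.38888889] [288.48 212.63] [ 0.4993 -0.0676  0.15  ]
scene clip th 60 0.0 [0. 0.] [ 1.6755 -0.0404  0.152 ]
   bar [ 0.          5.5         8.5        19.16666667 68.52777778] [293.54 174.67] [ 0.5369 -0.0598  0.15  ]
scene clip th 70 0.0 [0. 0.] [ 1.6755 -0.0404  0.152 ]
   bar [ 0.          4.66666667  9.33333333 20.66666667 90.58333333] [293.87 174.09] [ 0.5372 -0.0617  0.15  ]
scene clip th 80 0.0 [0. 0.] [ 1.6755 -0.0404  0.152 ]
   bar [  7.33333333   6.5         21.5         31.33333333 118.80555556] [307.56 182.04] [ 0.4987 -0.0628  0.15  ]
scene clip th 90 1.388888888888889 [338.22 165.98] [ 0.4661 -0.1443  0.152 ]
   bar [  0.           0.          10.          25.83333333 152.36111111] [293.59 171.54] [ 0.542  -0.0672  0.15  ]
scene clip th 100 4.555555555555555 [338.19 165.91] [ 0.4663 -0.1444  0.152 ]
   bar [  0.           0.          10.5         26.16666667 178.94444444] [293.57 171.07] [ 0.5428 -0.0683  0.15  ]
```

Run:
```python
from h import *
t=np.load('pics/top0.npz')['p'];s=np.load('pics/scene0.npz')['p']
g=cv2.cvtColor(t,cv2.COLOR_RGB2GRAY);print(g[214:236,305:328])
g=cv2.cvtColor(s,cv2.COLOR_RGB2GRAY);print(g[156:176,325:350])
```

```text
[[115 122 132 133 133 134 129 114 103  97  97 102 112 129 133 135 137 138
  138 138 136 135 134]
 [133 135 135 133 133 134 129 110 102  96  97 102 111 126 133 135 137 138
  138 137 136 133 133]
 [136 136 135 134 133 135 131 115 103  96  93  97 107 122 132 135 136 137
  137 137 135 134 133]
 [134 135 135 134 133 134 133 123 104  95  94  99 106 120 131 134 136 135
  135 135 134 132 133]
 [134 135 135 135 135 133 134 126  99  90  95 101 103 116 132 135 135 134
  134 133 133 132 133]
 [135 136 135 136 136 135 135 128 103  93  96  99 100 113 128 134 137 135
  134 132 131 132 133]
 [135 136 137 137 137 136 135 127 107  99  96  96  99 109 124 131 133 132
  131 129 130 132 134]
 [137 137 137 137 136 135 132 125 107 102  97  96  95 100 107 112 116 119
  119 117 123 131 134]
 [136 137 137 137 136 136 133 127 110 102 100  94  87  81  79  81  90 103
  108 109 117 129 132]
 [136 136 137 137 137 136 134 131 120 103  99  95  87  71  64  63  68  89
  104 107 116 127 132]
 [135 136 136 138 136 136 135 134 124 101  95  92  87  70  65  65  66  87
  108 113 117 128 130]
 [136 135 135 136 136 135 135 135
[... 2435 characters left out ...]
29 133 136 140 140 134 133 136 142 151
  159 165 172 180 186 192 196]
 [193 193 193 191 189 182 172 158 147 140 135 136 138 139 137 134 136 141
  144 150 156 164 173 182 188]
 [193 194 194 194 193 191 187 182 176 167 155 145 139 137 133 131 135 139
  143 145 147 154 159 166 174]
 [193 192 193 194 194 192 190 190 190 189 182 171 160 147 135 129 130 136
  143 146 147 151 154 156 160]
 [194 193 193 193 194 193 192 192 194 194 193 189 183 172 158 143 133 129
  133 139 145 149 151 153 153]
 [193 193 192 193 194 195 194 194 194 195 195 194 193 189 182 171 157 142
  133 130 134 139 146 149 152]
 [194 193 192 193 195 195 196 195 195 195 194 194 195 195 193 189 182 171
  158 143 134 132 136 141 150]]
```

```bash
cat > e.py <<'E'
from h import *
T=Cam('top')
g=cv2.GaussianBlur(cv2.cvtColor(np.load('pics/top0.npz')['p'],cv2.COLOR_RGB2GRAY).astype(np.float32),(0,0),1)
def edge(P,Q,z,nm,n=60,w=5,sign=0):
    P,Q=np.array(P,float),np.array(Q,float);t=(Q-P)/np.linalg.norm(Q-P);nn=np.array([-t[1],t[0]])
    k=np.arange(-w,w+.01,.25);out=[]
    for a in np.linspace(0.03,.97,n):
        c=P+(Q-P)*a;q=c+k[:,None]*nn
        v=cv2.remap(g,q[:,0].astype(np.float32),q[:,1].astype(np.float32),cv2.INTER_CUBIC).ravel()
        dv=np.gradient(v);dv=dv if sign==0 else dv*sign
        i=np.argmax(abs(dv) if sign==0 else dv);out.append(q[i])
    out=np.array(out);W=T.plane(out,z)[:,:2]
    for _ in range(4):
        vx,vy,x,y=cv2.fitLine(W.astype(np.float32),cv2.DIST_HUBER,0,.0005,.001).ravel()
        r=abs((W-[x,y])@[-vy,vx]);W=W[r<max(.0015,2*np.median(r))]
    print(nm,'ang',round(np.degrees(np.arctan2(vy,vx))%90,2),'n',len(W),'rms',np.std((W-[x,y])@[-vy,vx]).round(5),'pt',(x,y))
def u(a,x0,y0,k): return (np.array(a)+.5)/k-.5+[x0,y0]
tb=lambda a:u(a,140,80,4); tc=lambda a:u(a,225,120,4); tl=lambda a:u(a,265,200,10)
for s in(1,-1):
    edge(tb((60,136)),tb((400,88)),.193,f'back outer L{s}',sign=s)
    edge(tb((600,72)),tb((680,60)),.193,f'back inner R{s}',sign=s,n=20)
    edge(tb((100,495)),tb((430,447)),.193,f'front outer L{s}',sign=s)
    edge(tb((608,100)),tb((650,390)),.187,f'cover right{s}',sign=s)
    edge(tb((690,75)),tb((735,385)),.176,f'booth right{s}',sign=s)
    edge(tl((45,160)),tl((405,110)),.150,f'bar{s}',sign=s,n=30,w=3.5)
    edge(tl((452,0)),tl((515,380)),.145,f'strip L{s}',sign=s,n=30,w=3)
    edge(tl((500,0)),tl((530,190)),.145,f'strip R{s}',sign=s,n=20,w=2.5)
    edge(tl((548,260)),tl((562,370)),.145,f'strip R2{s}',sign=s,n=20,w=2.5)
E
python3 e.py
```

```text
back outer L1 ang 88.65 n 31 rms 0.00261 pt (np.float32(0.7747558), np.float32(0.14242332))
back inner R1 ang 6.13 n 17 rms 0.00059 pt (np.float32(0.79176843), np.float32(-0.10362511))
front outer L1 ang 6.83 n 54 rms 0.0005 pt (np.float32(0.5290133), np.float32(0.15270256))
cover right1 ang 6.69 n 57 rms 0.00071 pt (np.float32(0.6830892), np.float32(-0.090991735))
booth right1 ang 2.41 n 26 rms 0.00106 pt (np.float32(0.69304144), np.float32(-0.15235703))
bar1 ang 7.45 n 27 rms 0.00074 pt (np.float32(0.49038273), np.float32(-0.058736887))
strip L1 ang 7.63 n 29 rms 0.00074 pt (np.float32(0.48098153), np.float32(-0.13141492))
strip R1 ang 7.0 n 19 rms 0.00033 pt (np.float32(0.51022637), np.float32(-0.13477963))
strip R21 ang 44.47 n 10 rms 0.0013 pt (np.float32(0.45128733), np.float32(-0.1502079))
back outer L-1 ang 12.36 n 43 rms 0.00232 pt (np.float32(0.7706326), np.float32(0.16523932))
back inner R-1 ang 7.55 n 18 rms 0.00074 pt (np.float32(0.79988605), np.float32(-0.099307746))
front outer L-1 ang 6.9 n 58 rms 0.00073 pt (np.float32(0.5374648), np.float32(0.15615691))
cover right-1 ang 6.33 n 23 rms 0.00074 pt (np.float32(0.66064), np.float32(-0.102700606))
booth right-1 ang 7.12 n 37 rms 0.00065 pt (np.float32(0.7283302), np.float32(-0.14107032))
bar-1 ang 7.23 n 26 rms 0.00077 pt (np.float32(0.50520337), np.float32(-0.062454224))
strip L-1 ang 7.44 n 26 rms 0.00032 pt (np.float32(0.48713917), np.float32(-0.14002326))
strip R-1 ang 7.07 n 20 rms 0.00076 pt (np.float32(0.5082734), np.float32(-0.1431619))
strip R2-1 ang 11.4 n 18 rms 0.00066 pt (np.float32(0.44551718), np.float32(-0.15067317))
```

Refined: yaw is about 7.0°, the bar measures 14.8 mm across (15 stated), the clip 10.2 mm (10 stated), and the bar-to-clip travel is about 40 mm. Closing the jaws on the bar now.

```bash
python3 -m crank '[0,2,0,0,0,2,0,0,0,2,0,0,0,2,0,0,0,2,0,0,0,2,0,0,0,2,0,0,0,2,0,0]' 1;python3 - <<'E'
from h import *
rel(.498,-.0655,.112,Y+np.pi/2)
E
```

```text
clock: 10.87
tool_pos: [0.4994, -0.0656, 0.1135]
tool_rot: [-1.572, 0.0, 1.691]
contact_force: [1.1, 0.7, 6.1]
gripper_width: 0.0132
t 10.8667 pos [ 0.4994 -0.0656  0.1135] rot [-1.5721e+00  1.0000e-04  1.6911e+00] shift mm [0.3 1.5 1.4] spin -0.0001 F [1.1 0.7 6.1] w 0.0132 q [ 0.26  0.17 -0.5   0.   -0.9  -0.14]
```

Run:
```python
from h import *
S=Cam('scene')
p,d=robot.grab_frame('scene');crop(p,290,160,360,212,11,'pics/s9.png')
for v in range(178,200): print(v,[tuple((S.depth([(u,v)],[d[v,u]])[0]*1000).round().astype(int).tolist()) for u in range(308,324,2)])
```

```text
178 [(387, 151, 520), (385, 149, 519), (382, 148, 520), (379, 147, 522), (378, 145, 521), (375, 143, 520), (373, 141, 521), (371, 138, 518)]
179 [(387, 150, 515), (385, 148, 515), (382, 147, 516), (380, 145, 515), (478, -61, 183), (474, -63, 185), (471, -67, 183), (464, -64, 193)]
180 [(388, 148, 510), (495, -67, 156), (486, -59, 175), (480, -56, 184), (478, -63, 178), (473, -63, 181), (468, -63, 186), (461, -58, 198)]
181 [(497, -61, 159), (490, -58, 168), (484, -56, 176), (481, -59, 176), (477, -63, 174), (473, -63, 178), (466, -58, 190), (461, -60, 192)]
182 [(495, -59, 158), (489, -57, 165), (484, -57, 171), (480, -58, 173), (477, -63, 170), (470, -58, 182), (465, -59, 186), (461, -59, 190)]
183 [(494, -57, 156), (490, -58, 160), (485, -59, 163), (479, -57, 171), (480, -69, 156), (470, -59, 177), (464, -56, 186), (461, -61, 183)]
184 [(493, -56, 155), (489, -58, 156), (486, -62, 155), (481, -62, 159), (479, -69, 153), (520, -165, -1), (464, -58, 180), (460, -59, 182)]
185 [(491, -53, 156), (489, -58, 153), (484, -59, 156), (480, -62, 155), (479, -69, 149), (517, -160, 2), (512, -
[... 1247 characters left out ...]
4, -145, -2)]
195 [(520, -118, 1), (516, -121, 1), (512, -125, 1), (508, -128, 1), (505, -134, -3), (500, -135, 0), (496, -139, -1), (492, -144, -4)]
196 [(518, -114, 3), (515, -119, 0), (512, -125, -4), (507, -127, -2), (501, -127, 3), (499, -134, -3), (493, -135, 1), (490, -140, -3)]
197 [(518, -114, -1), (514, -118, -3), (509, -120, 1), (505, -124, -1), (501, -128, -2), (496, -130, 0), (492, -134, -2), (488, -137, -2)]
198 [(515, -110, 1), (511, -114, 0), (508, -119, -3), (503, -122, -2), (499, -125, -3), (493, -125, 4), (491, -131, -2), (486, -133, 1)]
199 [(514, -109, -2), (510, -112, -1), (505, -114, 1), (501, -119, -1), (497, -122, -1), (492, -124, 1), (488, -127, 2), (484, -131, -1)]
```

View pics/s9.png

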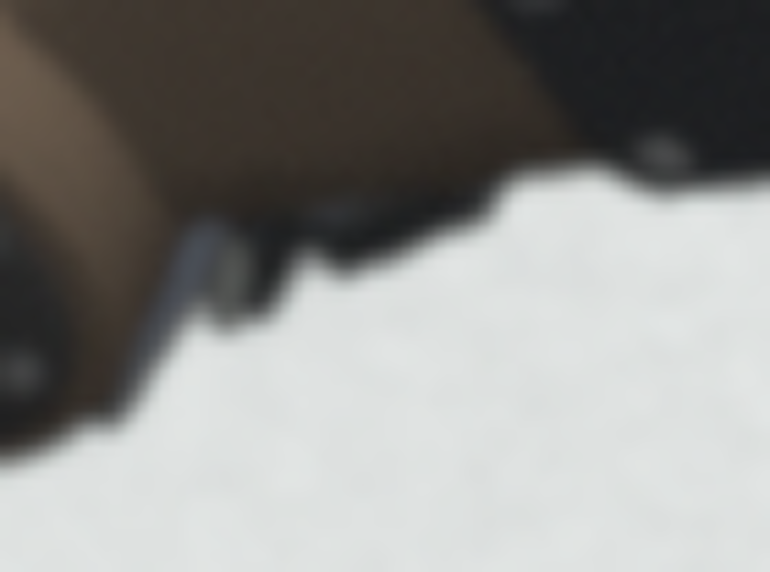

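The front finger tip is at z≈0.133, with the bar (centre at 0.150) between the pads, so it is a sound grasp. Next I'll nudge inward to find the slide's rest stop as a zero reference.

```bash
for i in 1 2 ; do python3 -m crank '[0,0,-0.5,0,0,0,-1,0,0,0,-1,0,0,0,-1,0]'; done; python3 -m crank '[0,0,0,0,0,0,0,0,0,0,0,0]';python3 - <<'E'
from h import *
rel(.498,-.0655,.112,Y+np.pi/2)
E
```

```text
clock: 11.25
tool_pos: [0.4995, -0.0657, 0.1135]
tool_rot: [-1.57, 0.0, 1.691]
contact_force: [-4.1, 2.4, 9.2]
gripper_width: 0.0132
clock: 11.58
tool_pos: [0.4994, -0.0657, 0.1135]
tool_rot: [-1.569, 0.0, 1.691]
contact_force: [-8.5, 3.6, 12.7]
gripper_width: 0.0135
clock: 11.83
tool_pos: [0.4995, -0.0657, 0.1135]
tool_rot: [-1.569, 0.0, 1.691]
contact_force: [-7.6, 2.8, 13.5]
gripper_width: 0.0132
t 11.8333 pos [ 0.4995 -0.0657  0.1135] rot [-1.5688  0.      1.6908] shift mm [0.3 1.5 1.4] spin -0.0004 F [-7.6  2.8 13.5] w 0.0132 q [ 0.26  0.17 -0.5  -0.   -0.9  -0.14]
```

Inward force builds with no motion, so rest is at TCP (0.4995, -0.0657). Now pulling out to the 40 mm mark, stopping short first.

```bash
python3 -m crank '[0,0,4,0,0,0,8,0,0,0,12,0,0,0,16,0,0,0,20,0,0,0,24,0,0,0,28,0,0,0,32,0,0,0,35,0,0,0,37,0,0,0,37,0,0,0,37,0]'
python3 - <<'E'
from h import *
a=np.radians(7.0);p=np.array([.4995,-.0657])-.040*np.array([np.cos(a),np.sin(a)])
rel(*p,.112,Y+np.pi/2)
E
```

```text
clock: 12.83
tool_pos: [0.4672, -0.0696, 0.1136]
tool_rot: [-1.577, 0.0, 1.692]
contact_force: [10.3, -1.9, -5.4]
gripper_width: 0.0131
t 12.8333 pos [ 0.4672 -0.0696  0.1136] rot [-1.5767e+00  3.0000e-04  1.6916e+00] shift mm [-0.1  1.6  7.5] spin 0.0003 F [10.3 -1.9 -5.4] w 0.0131 q [ 0.27  0.12 -0.57  0.   -0.88 -0.15]
```

```bash
python3 -m crank '[0,0,2,0,0,0,4,0,0,0,6,0,0,0,7,0,0,0,7,0,0,0,7,0,0,0,7,0]'
python3 - <<'E'
from h import *
a=np.radians(7.0);p=np.array([.4995,-.0657])-.040*np.array([np.cos(a),np.sin(a)])
rel(*p,.112,Y+np.pi/2)
for n in('scene','top'):
    q,d=robot.grab_frame(n);np.savez(f'pics/{n}10.npz',p=q,d=d);cv2.imwrite(f'pics/{n}10.png',cv2.cvtColor(q,cv2.COLOR_RGB2BGR))
E
```

```text
clock: 13.42
tool_pos: [0.4606, -0.0704, 0.1136]
tool_rot: [-1.577, 0.0, 1.692]
contact_force: [11.7, -2.5, -7.1]
gripper_width: 0.0131
t 13.4167 pos [ 0.4606 -0.0704  0.1136] rot [-1.5771e+00  4.0000e-04  1.6917e+00] shift mm [-0.1  1.6  0.8] spin 0.0004 F [11.7 -2.5 -7.1] w 0.0131 q [ 0.27  0.11 -0.58  0.   -0.88 -0.15]
```

View pics/scene10.png

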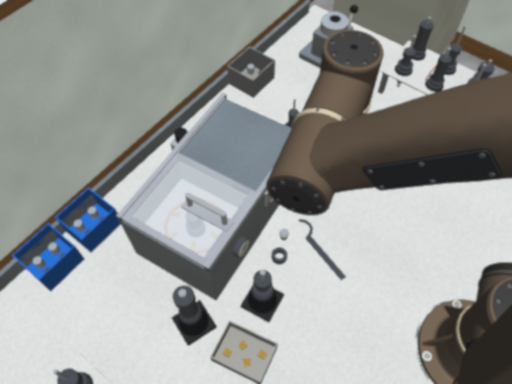

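View pics/top10.png

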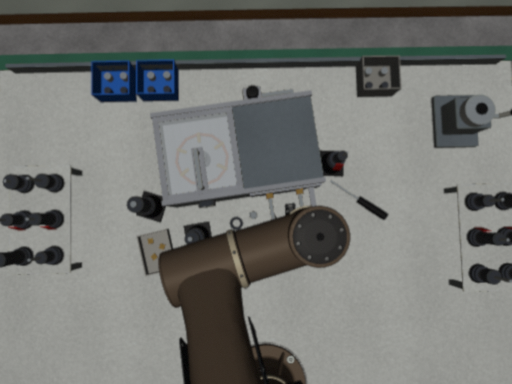

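```bash
python3 -m crank '[0,0,0.8,0,0,0,0.8,0,0,0,0.8,0,0,0,0.8,0,0,0,0.8,0,0,0,0.8,0]'
python3 - <<'E'
from h import *
a=np.radians(7.0);p=np.array([.4995,-.0657])-.040*np.array([np.cos(a),np.sin(a)])
rel(*p,.112,Y+np.pi/2)
t0=np.load('pics/scene0.npz')['p'].astype(int);t1=np.load('pics/scene10.npz')['p'].astype(int)
for nm,(x0,y0,x1,y1) in dict(mill=(240,265,285,320),bore=(170,285,215,345),tray=(210,320,280,382),nut=(270,245,290,265),collet=(277,226,291,242),spanner=(300,218,346,280)).items(): print(nm,abs(t0-t1)[y0:y1,x0:x1].mean().round(2))
T=Cam('top');p0=np.load('pics/top0.npz')['p'].astype(int);p1=np.load('pics/top10.npz')['p'].astype(int)
for nm,(x0,y0,x1,y1) in dict(drill=(324,150,348,176),key=(352,192,390,220)).items(): print(nm,abs(p0-p1)[y0:y1,x0:x1].mean().round(2))
d=np.load('pics/top10.npz')['p'];crop(d,150,90,250,210,6,'pics/t10h.png')
E
```

```text
clock: 14.02
tool_pos: [0.46, -0.0705, 0.1136]
tool_rot: [-1.577, 0.0, 1.692]
contact_force: [11.7, -2.6, -6.4]
gripper_width: 0.013
t 14.0167 pos [ 0.46   -0.0705  0.1136] rot [-1.5774e+00  3.0000e-04  1.6917e+00] shift mm [-0.1  1.6  0.2] spin 0.0005 F [11.7 -2.6 -6.4] w 0.013 q [ 0.27  0.1  -0.58  0.   -0.88 -0.15]
mill 18.49
bore 16.26
tray 24.73
nut 22.03
collet 27.05
spanner 26.19
drill 6.99
key 14.88
```

View pics/t10h.png

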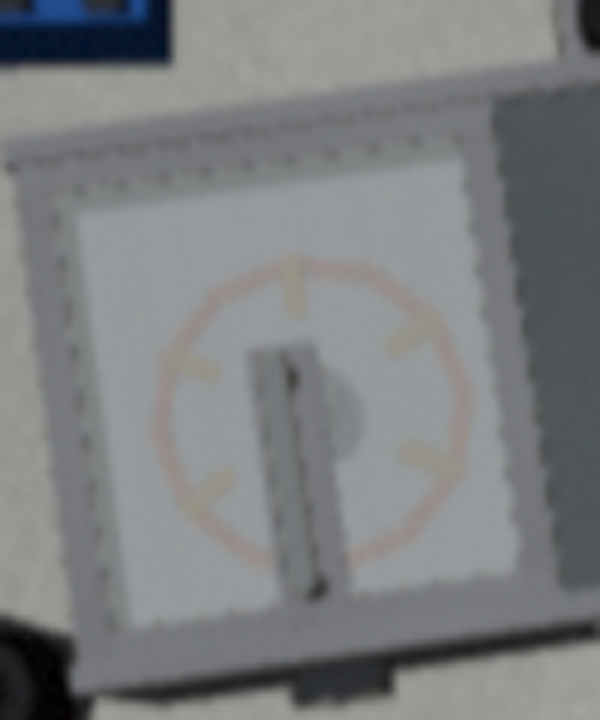

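Run:
```python
from h import *
crop(np.load('pics/top10.npz')['p'],235,170,335,240,7,'pics/t10b.png')
```

```text
(no output)
```

View pics/t10b.png

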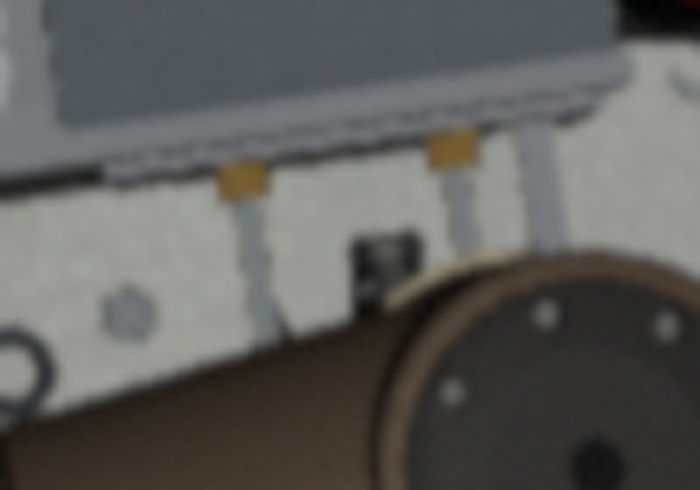

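The left rod now runs well past the bar's old place (bar end was about (240,320) in this crop), so the bar has come out with the gripper. The gripper part is between the rods, and the collet and nut haven't moved. Handing in.

Run:
```python
from rig import robot
o=robot.get_obs();print(o['clock'],o['tool_pos'],o['contact_force'],o['gripper_width']);print(robot.sign_off())
```

```text
14.0167 [ 0.45999662 -0.07045587  0.11364523] [11.69782051 -2.5630135  -6.44338861] 0.013037537165040842
the job is handed in; nothing more can be done
None
```

I pushed the cover shut against its stop. Then I gripped the air slide's bar, pulled it out about 39.8 mm and handed the job in still holding it, at 14.0 s. I couldn't see the pointer against the clip at the end, so the final position is calculated, not seen.

**What the last checks showed**
- **Cover:** the push built up to about 23 N with no further movement. Two views put the handle at booth (-46, 105–106) mm, where shut is (-45, 104). A picture with the slide out still shows it shut.
- **Slide:** I zeroed it at its rest stop. The earlier pictures put the mark at about 40 mm of pull (estimates ranged from 39 to 41). The holding force of 11.7 N fits the spring at that point (about 12 N).
- **Other tools:** by eye they are where they were. A quick picture comparison was inconclusive because the overall brightness had changed.

**What failed or disagreed**
- **Pointer and clip:** the wrist hid both from both cameras during the pull, so the position relies on the arm's own readings.
- **Fingertip height:** the fingertips appeared 17–21 mm above the reported tool point instead of 11 mm ahead of it. The first push therefore passed over the handle without touching it; I went by the camera heights after that.
- **Grip opening:** it read 13 mm on the 15 mm bar, but the bar moved with the gripper and the force matched.

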